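Seat the guide block and hold the thin probe centred in its bore

ROBOT

A 6-joint arm with a two-finger parallel gripper is mounted at the origin on the work surface. World frame = base frame: x ahead of the robot, y to its left, z up, the work surface at z = 0. Lengths are in m, angles in rad, forces in N, time in s.
With the tool pointing down it reaches from about 0.375 to 0.9 m from the base axis. Payload 3.1 kg.
Tool frame: the origin (TCP) lies at the very end of the fingers, on their centre line; the grasp point (between the pads) lies 19 mm behind it (manip.tcp_to_grasp is the distance from the TCP to the grasp point, in m); z points along the fingers, y is the line along which they close (so a half turn about z gives the same grasp; the last joint's range is limited). The gripper opens to 85 mm and grips with 20 to 120 N. Pads are 22 mm wide; open, the fingers measure 114 mm over their backs; the gripper's body (76 mm by 85 mm) begins 54 mm behind the grasp point. The pads swing forward as they close: fully open they stand 13 mm farther back than shut.
Start: joints at [-1.504, 0.527, 1.433, -0, 1.181, -0.178], TCP at [0.152, -0.606, 0.231] pointing down, gripper open.
Joint ranges: [-3.08, 3.08], [-0.75, 2.2], [0.22, 2.44], [-1.43, 4.57], [0, 2.65], [-2.85, 2.85]. Speed limits (rad/s): [2.79, 2.79, 3.14, 3.14, 3.14, 3.14].

INTERFACE

Orientations are given as a unit quaternion [x, y, z, w].
In Python, from station import manip gives the robot as it stands. The module is installed in compiled form; this text tells all that it offers.
- The arm moves only by the tool step_arm, never from a script. Its argument "commands" is one flat list of numbers, 6 for each row, row after row: the shift along the tool's x, y, z in m, then the turn, a rotation vector about the tool's x, y, z in degrees. A call has exactly 10 rows; each row is the pose to reach, as a shift and turn from the pose commanded when the call began, along the tool's axes at that moment; what a row does not reach only later rows make up. A row lasts 1/10 s, in which the tool goes at most 50 mm and 8.59 degrees, less where a joint would pass 70% of its speed; a pose out of reach is approached as far as the arm can. A call with a gripper value outside its range is refused whole. "jaw" is the opening in per cent of the stroke, from 0 (shut) to 100 (fully open), set as the call begins (left out, the last holds). The fingers move at their own pace and stop on an object; "grip_force" is the grip in N (left out, the last holds). Time passes only in rows, so rows that repeat a pose let the fingers close, or fill a call up. It gives the time, the measured TCP pose, the force, the opening and the grip force at its end, in the units of the state.
- manip.sense(): the state, without advancing time (a new reading comes with each control period).
- manip.snapshot(name): name is "side" or "top" or "wrist"; returns a dict with "pixels" (384x512x3 uint8, blue, green, red), "fx", "fy", "cx", "cy" (pixels), "R" (3x3) and "t" (3): a world point X has camera coordinates R X + t; the wrist camera has in their place "mount" (4x4, takes a point from camera to tool coordinates, whose origin is the TCP and whose axes are the flange's). Camera axes: x right, y down, z forward; pixel columns grow to the right and rows downward; lengths in m; the calibration is good to about 2 mm. A picture is of the moment at which its call begins: read the wrist's pose just before it. There is no depth.
- manip.sign_off(): hands the job in; it is judged then, once.
The state is a dict: "t": time; "q": joint angles; "qd": joint speeds; "tau": joint torques, N m; "tcp_pos": TCP position; "tool_rot": TCP orientation; "force": force on the tool from outside, world axes, zero at the start; "ft_torque": the same for the moment, N m; "finger_gap": opening from 0.0 (shut) to 1.0 (fully open); "gripper_force": force on a finger pad.
Only numpy, scipy, OpenCV 4.12 (cv2) and the standard library are available. Lean on these libraries where they do the work, as an engineer would, in place of code of your own. Each camera call takes 0.05 s, during which the arm holds its last target. There are 200 camera calls.

TASK

Put the grey guide block into the pocket on top of the stand, flat and square on the pocket floor, and let go of it. Then take the thin probe (the one with the square handle) from the rack and lower it upright through the guide block's hole, without touching the block or the stand with it, until the underside of its shoulder disc is about 30 mm above the top of the block. Finish while still holding the probe there, still and centred in the hole, and leave the thick probe and everything else on the bench where it is.

Things in the scene. Friction and masses are not known exactly. Their poses are not given: they have to be found in the camera images.
- stand_pocket (a point): Centre of the pocket floor of the fixed aluminium stand (150 x 130 mm, on four short posts, empty glass beaker fixed beneath). Pocket: 84 mm along x, 64 mm along y, 10 mm deep, floor 65 mm above the bench; the top 4 mm of its walls slope outward about 6 mm as lead-in. A 50 mm hole in the floor opens into the beaker, whose inner bottom is 54 mm below the floor. z up.
- guide_mid (a point): Centre (half-way up) of the loose grey guide block, 46 mm tall, about 0.16 kg, standing on the bench: a flat foot 80 (x) x 60 (y) x 12 mm thick, with a square neck 40 x 40 x 34 mm tall on its middle, parallel to it. This point is 23 mm above its underside. Grasp the neck from above, fingertips above the foot. A round 26 mm hole runs down through all. Fits the pocket either way round.
- guide_bore (a point): Centre of the upper mouth of the guide block's 26 mm hole, on the neck's top face, 46 mm above the block's underside.
- probe_handle (a point): Centre of the thin probe's handle (loose, about 0.16 kg, upright in the rack). Square grey handle 24 x 24 mm, sides along x and y, 60 mm tall; at its foot a steel shoulder disc 40 mm wide, 6 mm thick; below the disc a steel rod 10 mm thick, 110 mm long. The disc's underside, resting on the rack, is 36 mm below this point; the rod's tip 146 mm below. z up along the rod.
- probe_tip (a point): Tip of the thin probe's rod, 146 mm below the handle centre. The disc's underside is 30 mm above the top of the guide block when the tip is 80 mm below that top.
- thick_probe_handle (a point): Centre of the handle of the other probe, left alone: round handle 38 mm wide, 60 mm tall, rod of 18 mm diameter; it stands in the other hole of the rack. Either probe may be in either hole.
- rack: Fixed grey plastic rack, 70 mm (x) x 180 mm (y) and 125 mm tall, origin at the centre of its underside; a top plate 20 mm thick with two 22 mm holes 55 mm either side of its centre along its y. The probes hang in the holes with their discs on the top face; the rack is open beneath.
- jar: Bystander, left alone: small closed glass jar, 48 mm wide, 55 mm tall; origin at its underside.
- stopper: Bystander, left alone: black rubber stopper, 38 mm wide, 30 mm tall; origin at its underside.
- bottle: Bystander, left alone: amber bottle, 60 mm wide, 130 mm tall; origin at its underside.
- timer: Bystander, left alone: flat white bench timer, 60 x 70 x 22 mm; origin at its underside.
- small_beaker: Bystander, left alone: small empty glass beaker, 52 mm wide, 60 mm tall; origin at its underside.
- tip_box: Bystander, left alone: blue box of pipette tips, 80 x 110 x 54 mm; origin at its underside.
- spatula: Bystander, left alone: steel spatula lying flat, 160 mm long; origin at its underside.
Not all that is in view belongs to the job. What is shaped like the part that bears guide_mid but yellow is not meant.

How it is judged:
On the way, in this order (a step that is already met when the one before it is completed fails the run):
1. the guide block sits flat and square in the stand's pocket, let go (z of guide_mid in the frame of stand_pocket between 0.02 and 0.025 m and horizontal distance between guide_mid and stand_pocket below 0.005 m and angle between guide_mid's own z axis and vertical below 0.03 rad and angle between the x axis of guide_mid and the x axis of stand_pocket, either way round below 0.09 rad and contact force between the fingers and guide below 0.2 N), for 0.2 s.
2. the thin probe is in the fingers, lifted until its tip is above the top of the seated guide block (all of step 1 and z of probe_tip in the frame of guide_bore above 0.005 m and contact force between the fingers and probe above 0.5 N), for 0.1 s.
At the end, for the whole second after the job is handed in: The guide block sits flat and square on the pocket floor (2 mm), not touched by the fingers; the fingers hold the thin probe still and upright (4 degrees), touching neither block nor stand, tip within 4 mm of the bore axis, shoulder disc 18 to 42 mm above the block (all of step 1 and horizontal distance between probe_tip and guide_bore below 0.004 m and angle between probe_handle's own z axis and vertical below 0.07 rad and z of probe_tip in the frame of guide_bore between -0.092 and -0.068 m and contact force between the fingers and probe above 0.5 N and contact force between probe and guide below 0.2 N and contact force between probe and stand below 0.2 N and linear speed of probe below 0.02 m/s); the arm keeps its last pose, push and grip.
It fails at once if the thin probe touches the guide block or the stand (contact force between probe and guide above 0.5 N or contact force between probe and stand above 0.5 N).
It fails at once if the thick probe is taken or pushed out of place (distance of thick_probe_handle from where it was at the start of the episode above 0.02 m).
It fails at once if another thing on the bench is disturbed (distance of any of jar, stopper, bottle, timer, small_beaker, tip_box, spatula from where it was at the start of the episode above 0.025 m).
It also fails if it takes over 61 s, if anything falls off the work surface, if the arm or the gripper's body presses on something with over 40 N, if the wrist force passes 120 N, or if a joint passes its speed limit or range.

## Working session

There is one attempt and no reset: what is moved stays moved. The work goes in short steps, Python scripts to look and compute and a tool call to move; the robot and the scene stay as the last step left them, time stands still between calls to the robot, and variables do not carry over. Pictures are saved under pics/ and viewed, at most 10 in all, crops included, and the job is handed in when it is done.

Besides the shell and the picture viewer there is one more tool, called as a command line: name --argument value ..., lists and objects as JSON in quotes. step_arm: Moves the arm, as the interface text tells. Its arguments: {"type":"object","properties":{"commands":{"type":"array","items":{"type":"number"}},"jaw":{"type":"number"},"grip_force":{"type":"number"}},"required":["commands"]}

```bash
mkdir -p pics
cat > h.py <<'E'
import numpy as np, cv2
from station import manip
from scipy.spatial.transform import Rotation as Ro
def snap(name, f):
    s=manip.sense(); d=manip.snapshot(name); img=np.array(d['pixels']); cv2.imwrite(f'pics/{f}.png',img)
    if name=='wrist':
        M=np.array(d['mount']); Rt=Ro.from_quat(s['tool_rot']).as_matrix()
        Rwc=Rt@M[:3,:3]; c=Rt@M[:3,3]+np.array(s['tcp_pos'])
    else:
        Rwc=np.array(d['R']).T; c=-Rwc@np.array(d['t'])
    np.savez(f'pics/{f}.npz',R=Rwc,c=c,K=[d['fx'],d['fy'],d['cx'],d['cy']]); return img
def ray(f,u,v):
    z=np.load(f'pics/{f}.npz'); fx,fy,cx,cy=z['K']
    return z['c'], z['R']@np.array([(u-cx)/fx,(v-cy)/fy,1])
def at(f,u,v,h):
    c,d=ray(f,u,v); return c+d*(h-c[2])/d[2]
def proj(f,X):
    z=np.load(f'pics/{f}.npz'); fx,fy,cx,cy=z['K']; p=z['R'].T@(np.array(X)-z['c']); return np.array([fx*p[0]/p[2]+cx,fy*p[1]/p[2]+cy])
E
python3 - <<'E'
from h import *
a=snap('top','top0');b=snap('side','side0')
cv2.imwrite('pics/t0.png',cv2.resize(a,(800,600),interpolation=cv2.INTER_CUBIC));cv2.imwrite('pics/s0.png',cv2.resize(b,(800,600),interpolation=cv2.INTER_CUBIC))
for f in('top0','side0'):
    z=np.load(f'pics/{f}.npz');print(z['c'],z['K'],z['R'].round(3).tolist())
print(manip.sense(),manip.tcp_to_grasp)
E
```

```text
[ 0.40283618 -0.02214342  1.08898397] [346.53227844 346.53227844 257.30693779 189.77142866] [[-0.025, -0.988, 0.152], [-1.0, 0.027, 0.009], [-0.013, -0.152, -0.988]]
[0.178633   0.54847982 0.8292399 ] [410.84150215 410.84150215 256.25589272 182.73590659] [[-0.852, -0.38, 0.36], [-0.523, 0.626, -0.578], [-0.006, -0.681, -0.732]]
{'t': 0.1, 'q': array([-1.50348442e+00,  5.28368320e-01,  1.43375545e+00, -4.39118950e-05,
        1.18137313e+00, -1.78451808e-01]), 'qd': array([ 0.00109725, -0.00150075, -0.00248409,  0.00123512, -0.00030922,
       -0.000374  ]), 'tau': array([-4.22257117e-04, -4.43303382e+01, -1.78586590e+01, -1.56025526e-04,
        3.87125488e-03, -1.08630621e-05]), 'tcp_pos': array([ 0.15206382, -0.60557315,  0.23044041]), 'tool_rot': array([ 9.92458046e-01,  1.22581077e-01,  3.26093304e-05, -9.51779385e-04]), 'force': array([ 0.96060274, -0.21452497,  0.26515225]), 'ft_torque': array([-8.51865165e-03, -4.41888432e-05, -6.76316010e-02]), 'gripper_force': 0.0, 'finger_gap': 0.9976370321269366} 0.0187
```

View pics/t0.png

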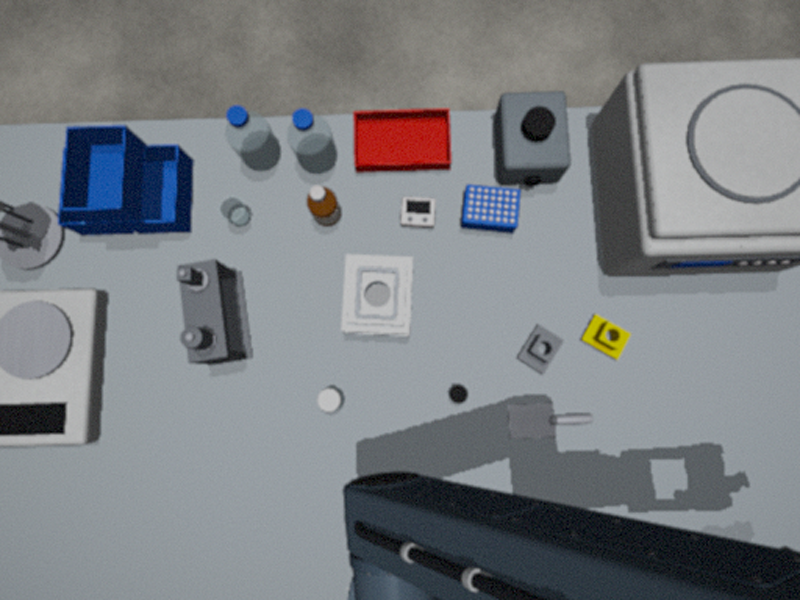

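View pics/s0.png

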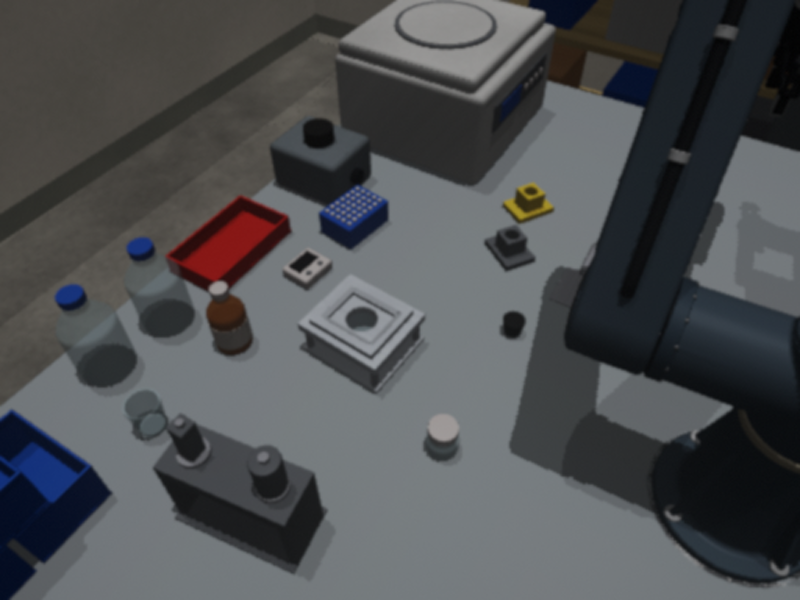

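The top view (800x600 scale) shows the grey block at (541,348) and the yellow lookalike at (607,337). The stand is at (377,293). In the rack, the slim square-handled probe is at (190,275) and the thick round one at (197,338). The grey block matches by colour. I'll confirm these in an enlarged crop.

Run:
```python
from h import *
a=cv2.imread('pics/top0.png')
def crop(x,y):return cv2.resize(a[y:y+75,x:x+66],(396,450),interpolation=cv2.INTER_CUBIC)
cv2.imwrite('pics/m1.png',np.hstack([crop(315,180),crop(208,155)]))
cv2.imwrite('pics/m2.png',np.hstack([crop(105,160),cv2.resize(cv2.imread('pics/side0.png')[255:360,95:210],(400,450))]))
for n,u,v,h in[('guide',541,344,.046),('stand',377,293,.065),('thin',187,273,.19),('thick',194,336,.19)]:print(n,at('top0',u*.64,v*.64,h).round(3))
```

```text
guide [ 0.464 -0.276  0.046]
stand [0.569 0.035 0.065]
thin [0.592 0.351 0.19 ]
thick [0.484 0.335 0.19 ]
```

View pics/m1.png

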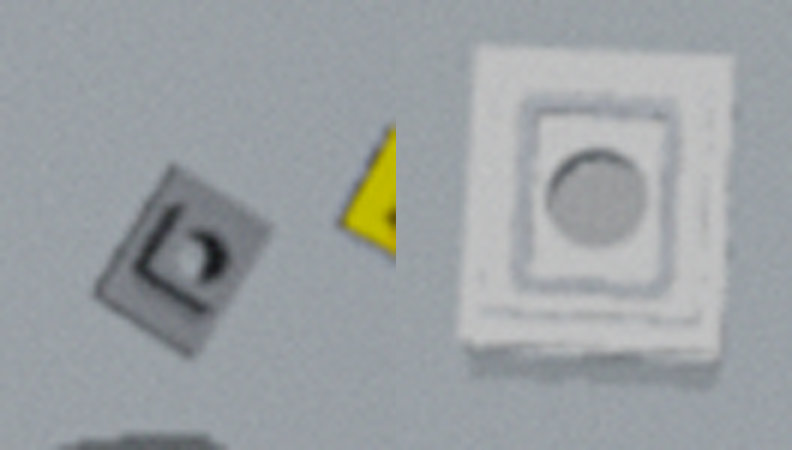

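View pics/m2.png

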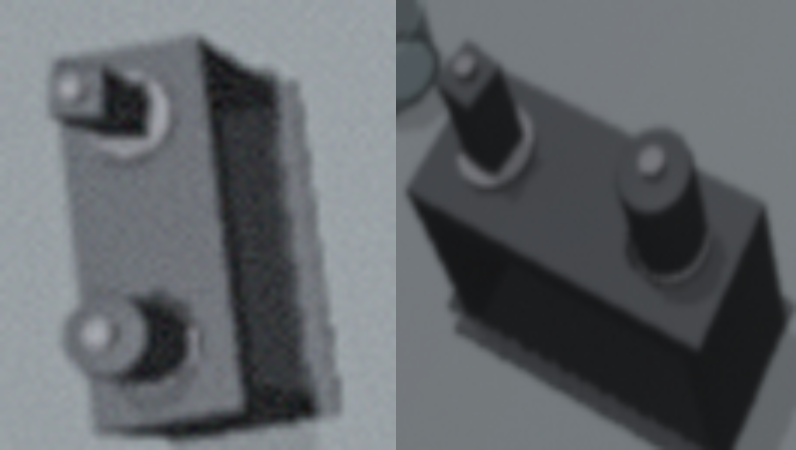

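Crops: the grey block foot corners are at (173,163), (273,228), (193,357) and (95,294) in the left crop. The stand's top corners are at (474,45), (735,57), (720,358) and (460,345). The second picture confirms that the square-handled thin probe with the bright disc is in the far hole, handle top at (78,90). The round thick one is at (100,335).

Run:
```python
from h import *
P=lambda x0,y0,x,y,h:at('top0',x0+(x+.5)/6-.5,y0+(y+.5)/6-.5,h)
def rep(n,C):
    C=np.array(C)[:,:2];e=np.roll(C,-1,0)-C
    print(n,C.mean(0).round(4),np.linalg.norm(e,axis=1).round(3),np.degrees(np.arctan2(e[:,1],e[:,0])).round(1))
rep('guide',[P(315,180,x,y,.012) for x,y in[(173,163),(273,228),(193,357),(95,294)]])
rep('stand',[P(208,155,x-396,y,.075) for x,y in[(474,45),(735,57),(720,358),(460,345)]])
print('hole',P(208,155,597-396,198,.065))
rep('pocket floor',[P(208,155,x-396,y,.065) for x,y in[(538,108),(664,116),(656,286),(530,278)]])
rep('rack',[P(105,160,x,y,.125) for x,y in[(55,62),(197,36),(243,408),(97,433)]])
print('thin top',P(105,160,78,90,.191),'thick',P(105,160,100,335,.191))
s=manip.sense();print(Ro.from_quat(s['tool_rot']).as_matrix().round(4))
z=manip.snapshot('wrist');print(z['mount'],z['fx'],z['cx'],z['cy'])
```

```text
guide [ 0.4579 -0.2809] [0.06  0.079 0.059 0.08 ] [-125.4  145.    55.3  -33.6]
stand [0.5663 0.0351] [0.131 0.151 0.127 0.15 ] [-94.3 175.6  85.6  -3.1]
hole [0.56873505 0.0357101  0.065     ]
pocket floor [0.5695 0.0357] [0.064 0.086 0.063 0.086] [-95.3 176.   84.8  -3.4]
rack [0.5371 0.3483] [0.068 0.179 0.068 0.178] [ -80.9 -171.6   98.2    8.5]
thin top [0.59222382 0.35586409 0.191     ] thick [0.48340882 0.34230901 0.191     ]
[[ 9.699e-01  2.433e-01 -2.000e-04]
 [ 2.433e-01 -9.699e-01  1.900e-03]
 [ 3.000e-04 -1.900e-03 -1.000e+00]]
[[ 1.33463500e-04 -9.58687884e-01 -2.84460057e-01  7.19436945e-02]
 [ 9.99999598e-01 -1.24395397e-04  8.88419306e-04  3.53907938e-04]
 [-8.87102346e-04 -2.84460061e-01  9.58687481e-01 -1.42318090e-01]
 [ 0.00000000e+00  0.00000000e+00  0.00000000e+00  1.00000000e+00]] 310.2235680738413 261.1464094401917 181.64444507489503
```

```bash
cat >> h.py <<'E'
def go(x,y,z,yaw):
    "row (mm,deg) reaching a tool-down pose from the measured pose"
    s=manip.sense(); R=Ro.from_quat(s['tool_rot']); p=np.array(s['tcp_pos'])
    T=Ro.from_euler('z',yaw,degrees=True)*Ro.from_matrix(np.diag([1,-1,-1.]))
    print('at',p.round(4),'yaw',np.degrees(np.arctan2(*R.as_matrix()[[1,0],0])).round(2),'tilt',R.as_matrix()[:2,2].round(4),'t',round(s['t'],2),'gap',round(s['finger_gap'],3),'f',np.round(s['force'],1))
    print('row m:',(R.inv().as_matrix()@(np.array([x,y,z])-p)).round(4),'deg:',(R.inv()*T).as_rotvec(degrees=True).round(2))
E
python3 -c "
from h import *
go(.458,-.281,.17,55.4)"
```

```text
at [ 0.1521 -0.6056  0.2305] yaw 14.08 tilt [-0.0001  0.0018] t 0.15 gap 0.998 f [0.2 0.1 0.1]
row m: [ 0.3757 -0.2403  0.0611] deg: [ -0.09  -0.05 -41.32]
```

step_arm --commands '[0.3757,-0.2403,0.0611,-0.09,-0.05,-41.32,0.3757,-0.2403,0.0611,-0.09,-0.05,-41.32,0.3757,-0.2403,0.0611,-0.09,-0.05,-41.32,0.3757,-0.2403,0.0611,-0.09,-0.05,-41.32,0.3757,-0.2403,0.0611,-0.09,-0.05,-41.32,0.3757,-0.2403,0.0611,-0.09,-0.05,-41.32,0.3757,-0.2403,0.0611,-0.09,-0.05,-41.32,0.3757,-0.2403,0.0611,-0.09,-0.05,-41.32,0.3757,-0.2403,0.0611,-0.09,-0.05,-41.32,0.3757,-0.2403,0.0611,-0.09,-0.05,-41.32]' --jaw 100

```text
t: 1.15
tcp_pos: [0.4605, -0.2763, 0.1692]
tool_rot: [0.884, 0.468, 0.0, -0.001]
force: [-0.5, -0.1, -0.5]
finger_gap: 0.999
gripper_force: 0.0
```

Run:
```python
from h import *
go(.458,-.281,.16,55.4)
a=snap('wrist','w1'); go(.458,-.281,.16,55.4)
cv2.imwrite('pics/w1v.png',cv2.resize(a,(800,600),interpolation=cv2.INTER_CUBIC))
```

```text
at [ 0.4605 -0.2763  0.1692] yaw 55.82 tilt [-0.0006  0.0014] t 1.15 gap 0.999 f [-0.5 -0.1 -0.5]
row m: [-0.0053  0.0006  0.0092] deg: [-0.07 -0.05  0.42]
at [ 0.4593 -0.2787  0.1695] yaw 55.74 tilt [-0.001  -0.0005] t 1.2 gap 1.0 f [-1.   0.2  1.3]
row m: [-0.0026  0.0002  0.0095] deg: [-0.03  0.06  0.34]
```

View pics/w1v.png

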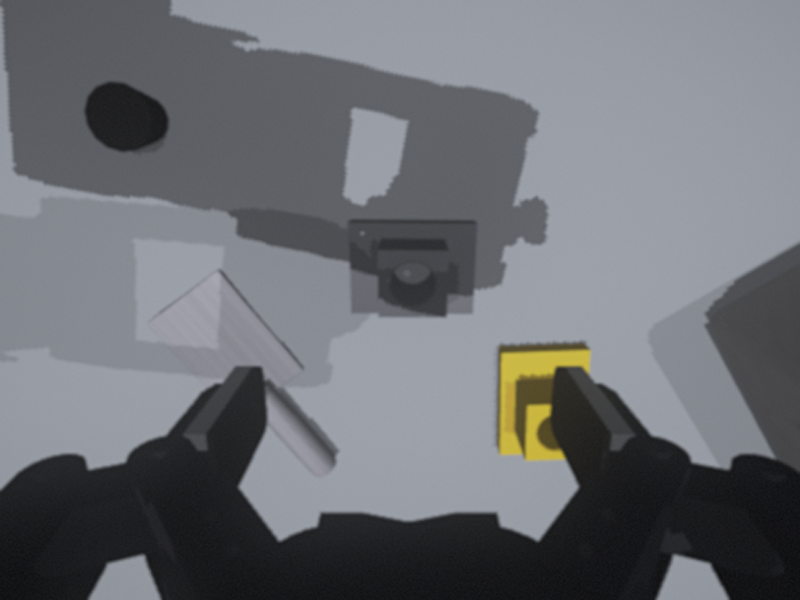

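The wrist view shows the grey block at (412,267). The spatula is at lower left, with its blade tip at (220,272), a corner at (302,370) and its handle end at (325,470). The yellow block is at (545,400), and both are below the grey block in the image. Next I'll work out positions and finger clearances.

Run:
```python
from h import *
W=lambda x,y,h:at('w1',(x+.5)*.64-.5,(y+.5)*.64-.5,h)
s=manip.sense();R=Ro.from_quat(s['tool_rot']).as_matrix();p=np.array(s['tcp_pos'])
def show(n,X):print(n,X[:3].round(4),'rel guide in tool xy',(R.T@(X-np.array([.458,-.281,X[2]])))[:2].round(4))
C=np.array([W(x,y,.012) for x,y in[(349,221),(477,221),(473,314),(352,314)]]);e=np.roll(C,-1,0)-C
print(np.linalg.norm(e,axis=1).round(4),np.degrees(np.arctan2(e[:,1],e[:,0])).round(1));show('foot',C.mean(0))
show('bore',W(411,285,.046))
N=np.array([W(x,y,.046) for x,y in[(378,251),(447,251),(447,316),(378,316)]]);show('neck',N.mean(0))
for n,x,y,h in[('sp blade tip',220,270,.001),('sp blade r',302,370,.001),('sp handle',335,455,.003),('yellow',545,345,.012),('yel l',498,450,.012)]:show(n,W(x,y,h))
go(.458,-.281,.08,55.4)
```

```text
[0.0794 0.0613 0.0795 0.0613] [ -34.2 -124.3  145.8   55.7]
foot [ 0.459  -0.2836  0.012 ] rel guide in tool xy [-0.0016  0.0023]
bore [ 0.4576 -0.2834  0.046 ] rel guide in tool xy [-0.0023  0.001 ]
neck [ 0.4585 -0.2835  0.046 ] rel guide in tool xy [-0.0018  0.0019]
sp blade tip [ 0.3513 -0.215   0.001 ] rel guide in tool xy [-0.0055 -0.1254]
sp blade r [ 0.3515 -0.3033  0.001 ] rel guide in tool xy [-0.0784 -0.0754]
sp handle [ 0.3302 -0.3715  0.003 ] rel guide in tool xy [-0.1468 -0.0547]
yellow [ 0.5027 -0.377   0.012 ] rel guide in tool xy [-0.0542  0.091 ]
yel l [ 0.4344 -0.4293  0.012 ] rel guide in tool xy [-0.1358  0.064 ]
at [ 0.4593 -0.2787  0.1695] yaw 55.74 tilt [-0.001  -0.0005] t 1.2 gap 1.0 f [-1.   0.2  1.3]
row m: [-0.0025  0.0003  0.0895] deg: [-0.03  0.06  0.34]
```

step_arm --commands '[-0.0015,0.0017,0.02,0,0,-0.3,-0.0015,0.0017,0.045,0,0,-0.3,-0.0015,0.0017,0.07,0,0,-0.3,-0.0015,0.0017,0.095,0,0,-0.3,-0.0015,0.0017,0.12,0,0,-0.3,-0.0015,0.0017,0.135,0,0,-0.3,-0.0015,0.0017,0.145,0,0,-0.3,-0.0015,0.0017,0.152,0,0,-0.3,-0.0015,0.0017,0.152,0,0,-0.3,-0.0015,0.0017,0.152,0,0,-0.3]'

```text
t: 2.2
tcp_pos: [0.4588, -0.2847, 0.0187]
tool_rot: [0.884, 0.467, -0.0, 0.001]
force: [-0.2, -0.1, -0.6]
finger_gap: 1.0
gripper_force: 0.0
```

step_arm --commands '[0,0,0,0,0,0,0,0,0,0,0,0,0,0,0,0,0,0,0,0,0,0,0,0,0,0,0,0,0,0,0,0,0,0,0,0,0,0,0,0,0,0,0,0,0,0,0,0,0,0,0,0,0,0,0,0,0,0,0,0]' --jaw 0 --grip_force 40

```text
t: 3.2
tcp_pos: [0.459, -0.2844, 0.0188]
tool_rot: [0.884, 0.467, -0.0, 0.001]
force: [-1.1, 0.3, 6.7]
finger_gap: 0.459
gripper_force: 42.4
```

step_arm --commands '[0,0,-0.005,0,0,0,0,0,-0.02,0,0,0,0,0,-0.04,0,0,0,0,0,-0.065,0,0,0,0,0,-0.09,0,0,0,0,0,-0.115,0,0,0,0,0,-0.135,0,0,0,0,0,-0.148,0,0,0,0,0,-0.152,0,0,0,0,0,-0.152,0,0,0]'

```text
t: 4.2
tcp_pos: [0.4585, -0.2838, 0.1704]
tool_rot: [0.884, 0.467, -0.0, 0.001]
force: [-0.2, -0.3, -1.7]
finger_gap: 0.467
gripper_force: 41.6
```

```bash
python3 -c "
from h import *
go(.5685,.0355,.18,86.2)"
```

```text
at [ 0.4585 -0.2838  0.1704] yaw 55.7 tilt [ 0.0004 -0.002 ] t 4.2 gap 0.467 f [-0.2 -0.3 -1.7]
row m: [ 0.3257 -0.089  -0.0102] deg: [  0.06   0.1  -30.5 ]
```

step_arm --commands '[0.013,-0.0036,-0.0004,0,0,-1.2,0.0456,-0.0125,-0.0014,0.01,0.01,-4.3,0.0847,-0.0231,-0.0027,0.02,0.03,-7.9,0.127,-0.0347,-0.004,0.02,0.04,-11.9,0.171,-0.0467,-0.0054,0.03,0.05,-16.0,0.213,-0.0582,-0.0067,0.04,0.06,-20.0,0.254,-0.0694,-0.008,0.05,0.08,-23.8,0.29,-0.0792,-0.0091,0.05,0.09,-27.2,0.315,-0.0861,-0.0099,0.06,0.1,-29.5,0.3257,-0.089,-0.0102,0.06,0.1,-30.5]'

```text
t: 5.2
tcp_pos: [0.568, 0.0387, 0.1787]
tool_rot: [0.728, 0.685, -0.001, -0.001]
force: [0.3, 0.8, -1.9]
finger_gap: 0.462
gripper_force: 41.6
```

step_arm --commands '[0,0,0,0,0,0,0,0,0,0,0,0,0,0,0,0,0,0,0,0,0,0,0,0,0,0,0,0,0,0,0,0,0,0,0,0,0,0,0,0,0,0,0,0,0,0,0,0,0,0,0,0,0,0,0,0,0,0,0,0]'

```text
t: 6.2
tcp_pos: [0.5686, 0.0354, 0.1799]
tool_rot: [0.73, 0.683, -0.0, -0.0]
force: [0.1, -0.1, -1.3]
finger_gap: 0.461
gripper_force: 41.6
```

Run:
```python
from h import *
go(.5685,.0355,.18,86.2)
a=snap('wrist','w2')
cv2.imwrite('pics/w2v.png',cv2.resize(a,(800,600),interpolation=cv2.INTER_CUBIC))
```

```text
at [0.5686 0.0354 0.1799] yaw 86.21 tilt [-0.0002  0.0002] t 6.2 gap 0.461 f [ 0.1 -0.1 -1.3]
row m: [ 0.0001 -0.0001 -0.0001] deg: [-0.01 -0.01  0.01]
```

View pics/w2v.png

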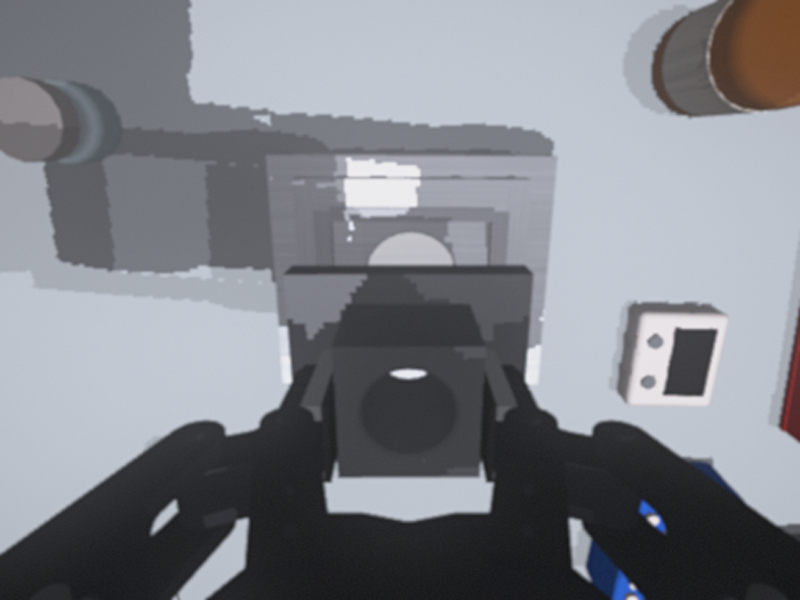

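The wrist view shows the block level in the fingers. The neck-top corners are (334,347), (485,345), (481,475) and (338,475), with the bore at (408,411) and the foot's front edge at (288,267)-(531,267). Behind it are the stand's top edge at (266,157)-(556,157), the pocket floor's front edge at (334,219)-(492,219) and the top of the hole at (410,233).

Run:
```python
from h import *
W=lambda x,y,h:at('w2',(x+.5)*.64-.5,(y+.5)*.64-.5,h)
a=Ro.from_euler('z',86.2,degrees=True).as_matrix()
T=lambda X:(np.array([a[:2,0],-a[:2,1]])@(X[...,:2]-np.array([.5686,.0354])).T).T.round(4)
N=np.array([W(x,y,.2072) for x,y in[(334,346),(485,346),(481,475),(338,475)]]);print('neck',T(N).tolist(),T(N).mean(0))
print('bore',T(W(408,411,.2072)),'foot edge',T(W(288,267,.1732)),T(W(531,267,.1732)))
print('stand edge',T(W(266,157,.075)),T(W(556,157,.075)))
print('floor edge',T(W(334,219,.065)),T(W(492,219,.065)),'hole top',T(W(410,233,.065)))
print('pocket rim outer',T(W(313,210,.075)),T(W(507,210,.075)))
```

```text
neck [[0.0211, -0.0194], [0.0211, 0.0195], [-0.0182, 0.0201], [-0.0182, -0.02]] [1.45e-03 5.00e-05]
bore [ 0.0021 -0.0004] foot edge [ 0.0332 -0.0385] [0.0332 0.0387]
stand edge [ 0.0638 -0.0705] [0.0638 0.0726]
floor edge [ 0.0315 -0.0398] [0.0315 0.0443] hole top [0.024  0.0006]
pocket rim outer [ 0.0377 -0.0488] [0.0377 0.05  ]
```

step_arm --commands '[-0.0027,0.001,0.01,0,0,0,-0.0027,0.001,0.025,0,0,0,-0.0027,0.001,0.04,0,0,0,-0.0027,0.001,0.055,0,0,0,-0.0027,0.001,0.066,0,0,0,-0.0027,0.001,0.074,0,0,0,-0.0027,0.001,0.08,0,0,0,-0.0027,0.001,0.083,0,0,0,-0.0027,0.001,0.083,0,0,0,-0.0027,0.001,0.083,0,0,0]'

```text
t: 7.25
tcp_pos: [0.5697, 0.0326, 0.0973]
tool_rot: [0.73, 0.683, 0.0, 0.0]
force: [0.3, 0.6, -1.2]
finger_gap: 0.459
gripper_force: 41.6
```

step_arm --commands '[0,0,0.001,0,0,0,0,0,0.002,0,0,0,0,0,0.003,0,0,0,0,0,0.004,0,0,0,0,0,0.005,0,0,0,0,0,0.006,0,0,0,0,0,0.007,0,0,0,0,0,0.008,0,0,0,0,0,0.009,0,0,0,0,0,0.009,0,0,0]'

```text
t: 8.25
tcp_pos: [0.5693, 0.0326, 0.0877]
tool_rot: [0.73, 0.683, -0.0, -0.0]
force: [0.4, 0.4, -2.0]
finger_gap: 0.458
gripper_force: 41.6
```

step_arm --commands '[0,0,0.001,0,0,0,0,0,0.0015,0,0,0,0,0,0.002,0,0,0,0,0,0.0025,0,0,0,0,0,0.003,0,0,0,0,0,0.0035,0,0,0,0,0,0.004,0,0,0,0,0,0.0043,0,0,0,0,0,0.0043,0,0,0,0,0,0.0043,0,0,0]'

```text
t: 9.25
tcp_pos: [0.5694, 0.0326, 0.0839]
tool_rot: [0.73, 0.683, 0.0, -0.0]
force: [-1.1, 0.2, 2.5]
finger_gap: 0.462
gripper_force: 42.0
```

step_arm --commands '[0,0,0,0,0,0,0,0,0,0,0,0,0,0,0,0,0,0,0,0,0,0,0,0,0,0,0,0,0,0,0,0,0,0,0,0,0,0,0,0,0,0,0,0,0,0,0,0,0,0,0,0,0,0,0,0,0,0,0,0]' --jaw 100

```text
t: 10.25
tcp_pos: [0.5694, 0.0326, 0.0836]
tool_rot: [0.73, 0.683, -0.0, -0.0]
force: [0.4, -0.8, -0.3]
finger_gap: 1.002
gripper_force: 0.0
```

step_arm --commands '[0,0,-0.005,0,0,0,0,0,-0.02,0,0,0,0,0,-0.045,0,0,0,0,0,-0.075,0,0,0,0,0,-0.105,0,0,0,0,0,-0.135,0,0,0,0,0,-0.155,0,0,0,0,0,-0.166,0,0,0,0,0,-0.166,0,0,0,0,0,-0.166,0,0,0]'

```text
t: 11.25
tcp_pos: [0.5688, 0.0326, 0.2489]
tool_rot: [0.73, 0.683, -0.0, -0.001]
force: [-0.2, -0.5, -1.0]
finger_gap: 0.998
gripper_force: 0.0
```

step_arm --commands '[0,0,0,0,0,0,0,0,0,0,0,0,0,0,0,0,0,0,0,0,0,0,0,0,0,0,0,0,0,0,0,0,0,0,0,0,0,0,0,0,0,0,0,0,0,0,0,0,0,0,0,0,0,0,0,0,0,0,0,0]'

```text
t: 12.25
tcp_pos: [0.5694, 0.0326, 0.2496]
tool_rot: [0.73, 0.683, 0.0, -0.0]
force: [-0.2, 0.2, -0.6]
finger_gap: 0.998
gripper_force: 0.0
```

Run:
```python
from h import *
go(.591,.356,.28,98.4)
a=snap('wrist','w3')
cv2.imwrite('pics/w3v.png',cv2.resize(a,(800,600),interpolation=cv2.INTER_CUBIC))
```

```text
at [0.5694 0.0326 0.2496] yaw 86.2 tilt [-0.0002  0.0002] t 12.25 gap 0.998 f [-0.2  0.2 -0.6]
row m: [ 3.241e-01  1.000e-04 -3.030e-02] deg: [-1.00e-02 -1.00e-02 -1.22e+01]
```

View pics/w3v.png

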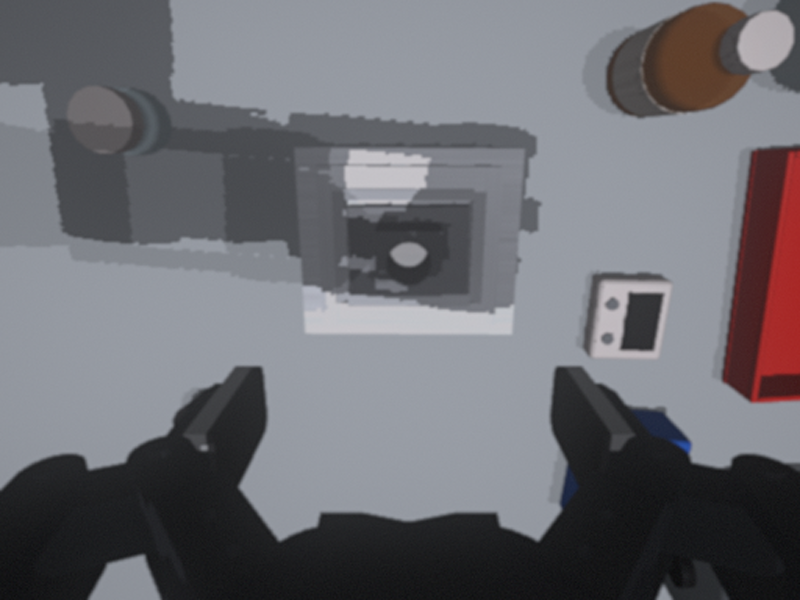

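step_arm --commands '[0.3241,0.0001,-0.0303,0,0,-12.2,0.3241,0.0001,-0.0303,0,0,-12.2,0.3241,0.0001,-0.0303,0,0,-12.2,0.3241,0.0001,-0.0303,0,0,-12.2,0.3241,0.0001,-0.0303,0,0,-12.2,0.3241,0.0001,-0.0303,0,0,-12.2,0.3241,0.0001,-0.0303,0,0,-12.2,0.3241,0.0001,-0.0303,0,0,-12.2,0.3241,0.0001,-0.0303,0,0,-12.2,0.3241,0.0001,-0.0303,0,0,-12.2]'

```text
t: 13.3
tcp_pos: [0.5909, 0.3546, 0.2795]
tool_rot: [0.654, 0.757, -0.001, -0.0]
force: [0.9, -0.6, 0.3]
finger_gap: 0.998
gripper_force: 0.0
```

step_arm --commands '[0,0,0,0,0,0,0,0,0,0,0,0,0,0,0,0,0,0,0,0,0,0,0,0,0,0,0,0,0,0,0,0,0,0,0,0,0,0,0,0,0,0,0,0,0,0,0,0,0,0,0,0,0,0,0,0,0,0,0,0]'

```text
t: 14.3
tcp_pos: [0.591, 0.356, 0.2799]
tool_rot: [0.653, 0.757, 0.0, -0.0]
force: [-0.3, 0.3, -0.7]
finger_gap: 0.996
gripper_force: 0.0
```

Run:
```python
from h import *
go(.591,.356,.28,98.4)
a=snap('wrist','w4'); b=cv2.imread('pics/w3.png')
print(proj('w4',[.591,.355,.191]))
A=cv2.resize(b[90:220,185:345],(400,325),interpolation=cv2.INTER_CUBIC)  #2.5x
B=cv2.resize(a[60:320,101:421],(400,325),interpolation=cv2.INTER_CUBIC)  #1.25x
C=cv2.resize(b[90:220,185:345],(400,325),interpolation=cv2.INTER_CUBIC)
cv2.imwrite('pics/m3.png',np.hstack([A,B]))
```

```text
at [0.591  0.356  0.2799] yaw 98.41 tilt [-0.0002  0.0002] t 14.3 gap 0.996 f [-0.3  0.3 -0.7]
row m: [ 0.      0.     -0.0001] deg: [-0.01 -0.01  0.01]
[261.47374242 186.71817301]
```

View pics/m3.png

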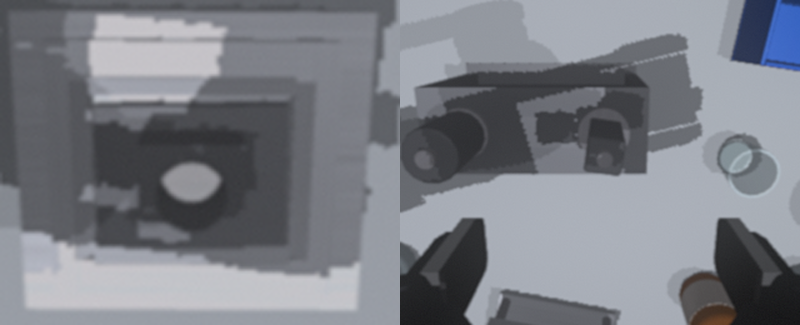

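Left crop: the block is seated in the pocket, with its bore around (190,195). Right crop: the handle top is at about (605,160), within a few mm of where I expected it. Next is one larger, contrast-boosted crop of both.

Run:
```python
from h import *
def cr(f,x,y,w,k):
    i=cv2.imread(f'pics/{f}.png')[y:y+w,x:x+w]; i=cv2.resize(i,(w*k,w*k),interpolation=cv2.INTER_CUBIC)
    return np.clip(255*(i/255.)**.5,0,255).astype(np.uint8)
cv2.imwrite('pics/m4.png',np.hstack([cr('w3',211,110,100,4),cr('w4',215,140,100,4)]))
```

```text
(no output)
```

View pics/m4.png

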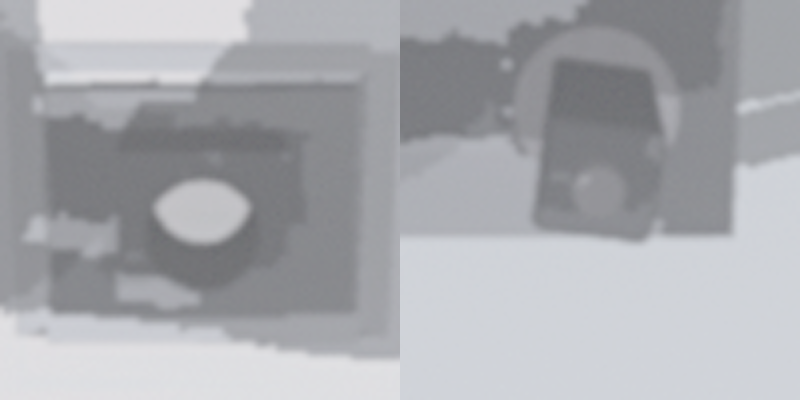

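Left: the bore mouth spans x 147-260 and y 177-290, centre about (203,234). Right: the handle-top corners are about (543,122), (660,137), (648,240) and (533,222). That is turned about 8.5° from the tool, so the handle lies along world x/y.

Run:
```python
from h import *
L=lambda x,y,h:at('w3',211+(x+.5)/4-.5,110+(y+.5)/4-.5,h)
Q=lambda x,y,h:at('w4',215+(x-400+.5)/4-.5,140+(y+.5)/4-.5,h)
for p in[(147,234),(260,234),(203,177),(203,290)]:print('bore',L(*p,.111)[:2].round(4))
print('bore c',L(203,234,.111).round(4), 'foot', np.mean([L(*p,.077) for p in[(42,87),(358,87),(355,318),(50,312)]],0).round(4))
print('foot top edge',[L(*p,.077)[:2].round(4) for p in[(42,87),(358,87),(355,318),(50,312)]])
C=np.array([Q(*p,.191) for p in[(543,122),(660,137),(648,240),(533,222)]]);e=np.roll(C,-1,0)-C
print('handle',C.mean(0).round(4),np.linalg.norm(e[:,:2],axis=1).round(4),np.degrees(np.arctan2(e[:,1],e[:,0])).round(1))
D=np.array([Q(*p,.131) for p in[(515,110),(680,110)]]);print('disc',D.round(4),'disc top',Q(597,27,.131).round(4))
go(C.mean(0)[0],C.mean(0)[1],.145,90)
```

```text
bore [0.5565 0.0349]
bore [0.5828 0.0332]
bore [0.5704 0.0475]
bore [0.5686 0.0204]
bore c [0.5695 0.0341 0.111 ] foot [0.5691 0.0336 0.077 ]
foot top edge [array([0.5309, 0.0664]), array([0.6106, 0.0611]), array([ 6.079e-01, -2.000e-04]), array([0.5269, 0.0069])]
handle [0.5924 0.3568 0.191 ] [0.0227 0.0212 0.023  0.0204] [  0.9 -87.  179.   92.3]
disc [[0.5736 0.3534 0.131 ]
 [0.613  0.3592 0.131 ]] disc top [0.5902 0.3763 0.131 ]
at [0.591  0.356  0.2799] yaw 98.41 tilt [-0.0003  0.0002] t 14.35 gap 0.996 f [-0.6  0.3 -1. ]
row m: [0.0005 0.0016 0.1349] deg: [-0.01 -0.01  8.41]
```

step_arm --commands '[0.0004,0.0017,0.005,0,0,4,0.0004,0.0017,0.015,0,0,8.2,0.0004,0.0017,0.035,0,0,8.2,0.0004,0.0017,0.055,0,0,8.2,0.0004,0.0017,0.08,0,0,8.2,0.0004,0.0017,0.1,0,0,8.2,0.0004,0.0017,0.118,0,0,8.2,0.0004,0.0017,0.13,0,0,8.2,0.0004,0.0017,0.134,0,0,8.2,0.0004,0.0017,0.134,0,0,8.2]'

```text
t: 15.35
tcp_pos: [0.5925, 0.3566, 0.1456]
tool_rot: [0.706, 0.708, -0.0, -0.0]
force: [-0.1, 0.1, 0.1]
finger_gap: 0.996
gripper_force: 0.0
```

step_arm --commands '[0,0,0,0,0,0,0,0,0,0,0,0,0,0,0,0,0,0,0,0,0,0,0,0,0,0,0,0,0,0,0,0,0,0,0,0,0,0,0,0,0,0,0,0,0,0,0,0,0,0,0,0,0,0,0,0,0,0,0,0]' --jaw 0 --grip_force 40

```text
t: 16.35
tcp_pos: [0.593, 0.3568, 0.1466]
tool_rot: [0.706, 0.708, 0.001, 0.0]
force: [0.1, 0.9, 5.9]
finger_gap: 0.28
gripper_force: 42.2
```

step_arm --commands '[0,0,-0.003,0,0,0,0,0,-0.01,0,0,0,0,0,-0.02,0,0,0,0,0,-0.035,0,0,0,0,0,-0.055,0,0,0,0,0,-0.075,0,0,0,0,0,-0.095,0,0,0,0,0,-0.115,0,0,0,0,0,-0.13,0,0,0,0,0,-0.138,0,0,0]'

```text
t: 17.35
tcp_pos: [0.5934, 0.357, 0.2871]
tool_rot: [0.706, 0.708, 0.002, 0.001]
force: [0.5, 0.2, -1.1]
finger_gap: 0.276
gripper_force: 41.2
```

step_arm --commands '[0,0,-0.006,0,0,0,0,0,-0.012,0,0,0,0,0,-0.012,0,0,0,0,0,-0.012,0,0,0,0,0,-0.012,0,0,0,0,0,-0.012,0,0,0,0,0,-0.012,0,0,0,0,0,-0.012,0,0,0,0,0,-0.012,0,0,0,0,0,-0.012,0,0,0]'

```text
t: 18.35
tcp_pos: [0.5926, 0.3566, 0.2959]
tool_rot: [0.706, 0.708, -0.0, -0.0]
force: [0.5, 0.6, -2.2]
finger_gap: 0.272
gripper_force: 41.2
```

Run:
```python
from h import *
go(.5695,.0342,.295,90)
```

```text
at [0.5926 0.3566 0.2959] yaw 90.2 tilt [-0.0003  0.0002] t 18.35 gap 0.272 f [ 0.5  0.6 -2.2]
row m: [-0.3223 -0.0243  0.0009] deg: [-0.01 -0.01  0.2 ]
```

step_arm --commands '[-0.01,-0.0008,0,0,0,0,-0.035,-0.0026,0,0,0,0,-0.07,-0.0053,0,0,0,0,-0.11,-0.0083,0,0,0,0,-0.15,-0.0113,0,0,0,0,-0.19,-0.0143,0,0,0,0,-0.23,-0.0173,0,0,0,0,-0.27,-0.0204,0,0,0,0,-0.305,-0.023,0,0,0,0,-0.3223,-0.0243,0,0,0,0.2]'

```text
t: 19.35
tcp_pos: [0.5689, 0.0306, 0.2962]
tool_rot: [0.708, 0.706, -0.0, 0.0]
force: [0.6, -0.2, -1.1]
finger_gap: 0.274
gripper_force: 41.2
```

step_arm --commands '[0,0,0,0,0,0,0,0,0,0,0,0,0,0,0,0,0,0,0,0,0,0,0,0,0,0,0,0,0,0,0,0,0,0,0,0,0,0,0,0,0,0,0,0,0,0,0,0,0,0,0,0,0,0,0,0,0,0,0,0]'

```text
t: 20.35
tcp_pos: [0.5695, 0.0342, 0.2959]
tool_rot: [0.707, 0.707, -0.0, -0.0]
force: [-0.1, 0.0, -1.3]
finger_gap: 0.279
gripper_force: 41.2
```

Run:
```python
from h import *
go(.5695,.0342,.296,90)
a=snap('wrist','w5');b=snap('side','side5')
p=np.array(manip.sense()['tcp_pos'])
for f in('w5','side5'):
    print(f,'tip',proj(f,p-[0,0,.1315]),'disc',proj(f,p+[0,0,-.0215]),'bore',proj(f,[.5695,.0342,.111]))
def cr(i,x,y,w,h,k):
    i=cv2.resize(i[y:y+h,x:x+w],(w*k,h*k),interpolation=cv2.INTER_CUBIC);return np.clip(255*(i/255.)**.6,0,255).astype(np.uint8)
u,v=proj('w5',p-[0,0,.1315]).astype(int);U,V=proj('side5',p-[0,0,.1315]).astype(int)
x1,y1,x2,y2=u-50,v-90,U-50,V-75
print(x1,y1,x2,y2)
cv2.imwrite('pics/m5.png',np.hstack([cr(a,x1,y1,100,150,4),cr(b,x2,y2,100,150,4)]))
```

```text
at [0.5695 0.0342 0.2959] yaw 90.0 tilt [-0.0003  0.0002] t 20.35 gap 0.279 f [-0.1  0.  -1.3]
row m: [-0.      0.     -0.0001] deg: [-0.01 -0.01  0.  ]
w5 tip [261.4658421  171.69197166] disc [261.66184142 220.57600108] bore [261.44361364 159.03046615]
side5 tip [229.61383338 174.9724821 ] disc [226.75808618 137.77521797] bore [230.80073148 190.79101875]
211 81 179 99
```

View pics/m5.png

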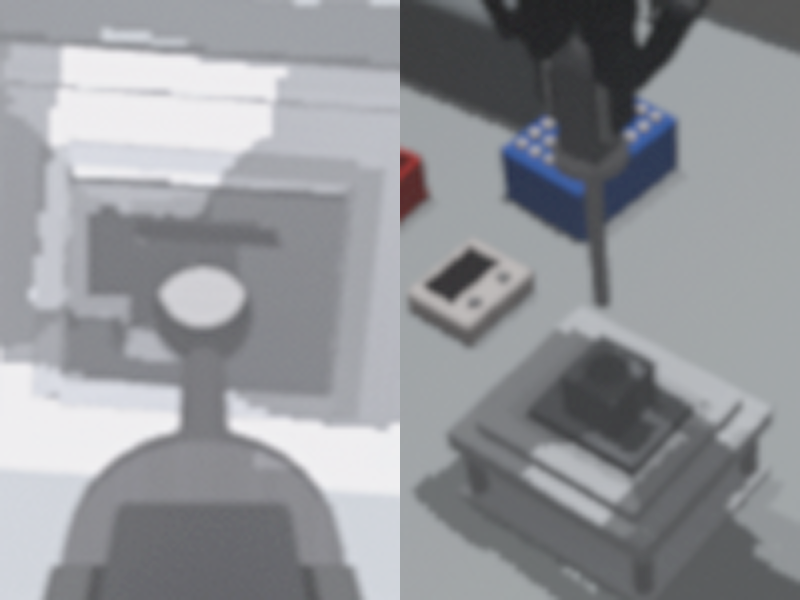

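Wrist crop: the bore mouth is at (202,314), matching the projected bore centre, and the rod end at (203,350) is in line with it. In the side crop the tip at (602,304) and the mouth at (608,368) both match their projections to about 1 px. The rod is upright and centred, so I'll lower it.

step_arm --commands '[0,0,0.003,0,0,0,0,0,0.01,0,0,0,0,0,0.018,0,0,0,0,0,0.026,0,0,0,0,0,0.034,0,0,0,0,0,0.042,0,0,0,0,0,0.05,0,0,0,0,0,0.057,0,0,0,0,0,0.061,0,0,0,0,0,0.062,0,0,0]'

```text
t: 21.45
tcp_pos: [0.5692, 0.0342, 0.2332]
tool_rot: [0.707, 0.707, -0.0, -0.001]
force: [-0.4, -0.5, -1.3]
finger_gap: 0.276
gripper_force: 41.2
```

step_arm --commands '[0,0,0.003,0,0,0,0,0,0.01,0,0,0,0,0,0.019,0,0,0,0,0,0.028,0,0,0,0,0,0.037,0,0,0,0,0,0.046,0,0,0,0,0,0.055,0,0,0,0,0,0.064,0,0,0,0,0,0.07,0,0,0,0,0,0.0715,0,0,0]'

```text
t: 22.45
tcp_pos: [0.5689, 0.0343, 0.1614]
tool_rot: [0.707, 0.707, -0.001, -0.001]
force: [-1.0, -0.7, -2.1]
finger_gap: 0.274
gripper_force: 41.2
```

step_arm --commands '[0,0,0,0,0,0,0,0,0,0,0,0,0,0,0,0,0,0,0,0,0,0,0,0,0,0,0,0,0,0,0,0,0,0,0,0,0,0,0,0,0,0,0,0,0,0,0,0,0,0,0,0,0,0,0,0,0,0,0,0]'

```text
t: 23.45
tcp_pos: [0.5694, 0.0342, 0.1623]
tool_rot: [0.707, 0.707, -0.0, -0.0]
force: [0.0, 0.2, -1.8]
finger_gap: 0.277
gripper_force: 41.2
```

Run:
```python
from h import *
go(.5695,.0342,.1625,90)
b=snap('side','side6'); p=np.array(manip.sense()['tcp_pos'])
for n,X in[('disc',p+[0,0,-.0215]),('bore',[.5695,.0342,.111])]:print(n,proj('side6',X))
# rod against disc edge and neck: brightness down the rod column
u,v=proj('side6',p+[0,0,-.0215]).astype(int); g=cv2.cvtColor(b,6)
for r in range(v-6,v+32,2):print(r,g[r,u-14:u+18:2])
```

```text
at [0.5694 0.0342 0.1623] yaw 90.0 tilt [-0.0003  0.0002] t 23.45 gap 0.277 f [ 0.   0.2 -1.8]
row m: [-0.      0.0001 -0.0002] deg: [-0.02 -0.01  0.  ]
disc [230.15941198 182.1423454 ]
bore [230.80073148 190.79101875]
176 [155 154 149  95  34  33  34  32  44  36  24  61 138 154 155 156]
178 [154 156 164 106  34  33  33  32  45  39  35 109 154 155 155 155]
180 [152 151 157  71  34  33  33  34  40  44  53 103 155 155 155 156]
182 [130 108  99  62  45  38  34  33  34  49  58 105 157 155 155 156]
184 [115 101  97  64  56  56  50  41  46  57  61 139 178 165 158 156]
186 [103 101  98  80  54  54  57  55  53  51  64 150 181 186 178 163]
188 [100  98  92  78  47  42  46  49  45  39  41  67 112 168 184 184]
190 [ 97  92  79  49  39  34  39  48  43  34  37  55  71 103 179 185]
192 [ 91  80  49  42  39  34  39  47  43  35  37  49  47  79 169 185]
194 [ 83  57  38  42  40  37  38  47  42  37  39  36  35  51 109 160]
196 [60 49 36 34 36 37 39 41 41 39 35 33 34 40 60 91]
198 [52 49 36 34 34 33 35 38 48 40 33 33 35 38 48 51]
200 [51 44 35 34 34 33 34 35 41 34 32 33 39 56 46 41]
202 [51 43 40 35 34 35 34 34 34 33 33 34 43 60 67 48]
204 [41 48 50 47 39 35 34 34 34 34 34 38 40 41 47 48]
206 [55 39 43 49 50 47 39 34 33 34 37 40 39 40 39 38]
208 [85 72 50 38 44 50 53 46 45 53 44 40 39 40 38 48]
210 [99 93 95 70 44 42 68 74 75 76 69 43 39 37 44 66]
212 [103 135 170 143 128 102  54  51  66  75  54  40  36  44  63  71]
```

```bash
python3 -c "
from station import manip
print(manip.sign_off())"
```

```text
the job is handed in; nothing more can be done
None
```

I handed the job in with the guide block seated in the stand's pocket and the thin probe still held upright and centred in its bore, its disc about 30 mm above the block; no contact showed in the force readings, and no verdict came back.

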